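Put the ski-tuning aids back in their own trays

ROBOT

A 6-joint arm with a two-finger parallel gripper is mounted at the origin on the work surface. World frame = base frame: x ahead of the robot, y to its left, z up, the work surface at z = 0. Lengths are in m, angles in rad, forces in N, time in s.
With the tool pointing down it reaches from about 0.4 to 0.925 m from the base axis. Payload 3.4 kg.
Tool frame: the origin (TCP) lies between the finger pads; the fingertips stand 17 mm ahead of it and the grasp point (between the pads) lies 2 mm behind it (tip_reach is the z of the fingertips in the tool frame, in m); z points along the fingers, y is the line along which they close (so a half turn about z gives the same grasp; the last joint's range is limited). The gripper opens to 85 mm and grips with 20 to 120 N. Pads are 22 mm wide; open, the fingers measure 114 mm over their backs; the gripper's body (76 mm by 85 mm) begins 54 mm behind the grasp point. The pads swing forward as they close: fully open they stand 13 mm farther back than shut.
Start: joints at [1.125, 0.307, 1.506, -0, 1.328, -0.073], TCP at [0.209, 0.536, 0.248] pointing down, gripper open.
Joint ranges: [-3.12, 3.12], [-1.05, 2.28], [0.14, 2.33], [-1.42, 4.57], [0.1, 2.73], [-2.68, 2.68]. Speed limits (rad/s): [2.57, 2.57, 3.14, 3.14, 3.14, 3.14].

INTERFACE

Orientations are given as a rotation vector (axis times angle).
In Python, from cell import read_state, get_image, sign_off, tip_reach gives the robot as it stands.
- The arm moves only by the tool apply_moves, never from a script. Its arguments are lists of equal length, an entry for each row: "delta_pos": the shift along the tool's x, y, z in mm, a list of three; "rot": the turn, a rotation vector about the tool's x, y, z in rad, a list of three. A call has 1 to 8 rows; each row shifts and turns the commanded pose from where the row before left it, along the tool's axes as they then stand; what a row does not reach is not made up. A row lasts 1/12 s, in which the tool goes at most 41.7 mm and 7.16 degrees, less where a joint would pass 70% of its speed; a pose out of reach is approached as far as the arm can. A call with a gripper value outside its range is refused whole. "grip" is the opening, from 0 (shut) to 1 (fully open), set as the call begins (left out, the last holds). The fingers move at their own pace and stop on an object; "grip_force" is the grip in N (left out, the last holds). Time passes only in rows, so rows that do not move let the fingers close. It gives the time, the measured TCP pose, the force, the opening and the grip force at its end, in the units of the state.
- read_state(): the state, without advancing time (a new reading comes with each control period).
- get_image(name): name is "scene" or "top"; returns a dict with "pixels" (400x640x3 uint8, blue, green, red), "K" (3x3 intrinsics, pixels), "R" (3x3) and "t" (3): a world point X has camera coordinates R X + t. Camera axes: x right, y down, z forward; pixel columns grow to the right and rows downward; lengths in m; the calibration is good to about 2 mm. A picture is of the moment at which its call begins. There is no depth.
- sign_off(): hands the job in; it is judged then, once.
The state is a dict: "time": time; "qpos": joint angles; "qvel": joint speeds; "effort": joint torques, N m; "tool_pos": TCP position; "ee_rot": TCP orientation; "force": force on the tool from outside, world axes, zero at the start; "moment": the same for the moment, N m; "grip_width": finger opening in m; "grip_force": force on a finger pad.
Only numpy, scipy, OpenCV 4.12 (cv2) and the standard library are available. Lean on these libraries where they do the work, as an engineer would, in place of code of your own. Each camera call takes 0.05 s, during which the arm holds its last target. There are 200 camera calls.

TASK

The wax tin, the cork block and the brush lie in each other's trays. Put each flat in the middle of the tray of its own shape: the round tin upright in the round tray, the square cork block upright in the square tray, and the brush, bristles down, lengthwise in the long tray; the rubber mat is free for setting something down meanwhile. Leave the bottle, the roll of tape and the whetstone where they are.

Things in the scene. Friction and masses are not known exactly. Their poses are not given: they have to be found in the camera images.
- tin: Round wax tin with a metal lid and paper label, loose, upright, 52 mm in diameter, 40 mm high, 0.10 to 0.20 kg. Origin: centre of its underside; z up through the lid. At the start it stands in the square tray.
- cork_block: Square cork polishing block, loose, 46 x 46 mm, 42 mm high (36 mm cork, above it a 42 x 42 mm grey grip plate 6 mm thick), 0.04 to 0.09 kg. Origin: centre of its underside; x and y parallel to its sides, z up through the plate. At the start it stands in the long tray.
- brush: Oblong ski brush, loose, lying bristles down: dark wooden back 76 mm long (its x) x 38 mm wide (its y), from 18 to 40 mm above the bristle tips; below it a stiff, rigid block of white bristles 70 x 32 mm, 18 mm high. 0.07 to 0.16 kg. Origin: centre of the underside, at the bristle tips; z up. At the start it lies in the round tray.
- round_tray: Round open tray, outside diameter 108 mm, inside 100 mm, the tin's own tray. Fixed to the bench, black floor 4 mm thick, bare aluminium walls 4 mm thick whose rim is 10 mm above the bench. Origin: centre of its underside, on the bench; z up. Its place and yaw vary.
- square_tray: Square open tray, outside 96 x 96 mm, inside 88 x 88 mm, sides along its x and y, the cork block's own tray. Fixed to the bench, black floor 4 mm thick, bare aluminium walls 4 mm thick whose rim is 10 mm above the bench. Origin: centre of its underside, on the bench; z up. Its place and yaw vary.
- long_tray: Oblong open tray, outside 120 mm along its x and 78 mm along its y, inside 112 x 70 mm, the brush's own tray. Fixed to the bench, black floor 4 mm thick, bare aluminium walls 4 mm thick whose rim is 10 mm above the bench. Origin: centre of its underside, on the bench; z up. Its place and yaw vary.
- mat: Flat black rubber mat, fixed to the bench, no rim, 110 mm (x) x 90 mm (y), 4 mm thick, empty at the start: the free spot. Origin: centre of its underside, on the bench; z up.
- bottle: Small amber bottle with a white cap and paper label, loose, upright, 40 mm in diameter, 75 mm high; not to be disturbed. Origin: centre of its underside.
- tape: Roll of yellow tape lying flat, loose, 68 mm outside and 48 mm inside diameter, 24 mm high; not to be disturbed. Origin: centre of its underside.
- whetstone: Two-layer whetstone lying flat, loose, 70 mm (x) x 24 mm (y) x 22 mm high; not to be disturbed. Origin: centre of its underside.
Mind the look-alikes: they are no part of the job. Leave any turquoise look-alike of the brush alone. Leave any yellow look-alike of the tin alone.

How it is judged:
By the outcome, as a careful person would: the job done as asked, in the order asked, and still so for the second after the job is handed in, with the robot touching nothing.
It also fails if it takes over 109 s, if anything falls off the work surface, if the arm or the gripper's body presses on something with over 40 N, if the wrist force passes 120 N, or if a joint passes its speed limit or range.

## Working session

There is one attempt and no reset: what is moved stays moved. The work goes in short steps, Python scripts to look and compute and a tool call to move; the robot and the scene stay as the last step left them, time stands still between calls to the robot, and variables do not carry over. Pictures are saved under pics/ and viewed, at most 14 in all, crops included, and the job is handed in when it is done.

Besides the shell and the picture viewer there is one more tool, called after "Emit:" as name(argument=value, ...) on one line, values as JSON. apply_moves: Moves the arm, as the interface text tells. Its arguments: {"type":"object","properties":{"delta_pos":{"type":"array","items":{"type":"array","items":{"type":"number"}}},"rot":{"type":"array","items":{"type":"array","items":{"type":"number"}}},"grip":{"type":"number"},"grip_force":{"type":"number"}},"required":["delta_pos","rot"]}

```bash
mkdir -p pics; ls; python3 - <<'E'
from cell import *
import cv2,json
print(read_state(),tip_reach)
for n in("scene","top"):
    d=get_image(n);cv2.imwrite(f"pics/{n}0.png",d["pixels"]);print(n,d["K"],d["R"],d["t"])
E
```

```text
pics
{'time': 0.0, 'qpos': array([ 1.12549477e+00,  3.07567555e-01,  1.50765852e+00, -5.87420032e-06,
        1.32840589e+00, -7.35295440e-02]), 'qvel': array([ 6.07621225e-04, -2.51541011e-04,  6.32565528e-04, -1.82054178e-03,
        2.23735920e-03, -1.49089492e-05]), 'effort': array([-6.52641938e-04, -4.57565868e+01, -2.51922762e+01, -1.45515555e-04,
        1.32096017e-02,  1.81887401e-05]), 'tool_pos': array([0.20863496, 0.53510785, 0.24738973]), 'ee_rot': array([-0.58052269, -3.0869623 ,  0.00309796]), 'force': array([ 0.2142519 ,  0.2719292 , -0.06831696]), 'moment': array([ 0.04541896, -0.07090058, -0.03176619]), 'grip_force': 0.0, 'grip_width': 0.08545939589005372} 0.017
scene [[487.09157008   0.         320.47435344]
 [  0.         487.09157008 204.81853012]
 [  0.           0.           1.        ]] [[ 5.65807962e-01  8.24537048e-01 -7.51630161e-05]
 [ 5.25336497e-01 -3.60562941e-01 -7.70724289e-01]
 [-6.35517832e-01  4.36042454e-01 -6.37168788e-01]] [-0.26143932 -0.22532683  1.46932507]
top [[479.67297329   0.         320.88509443]
 [  0.         479.67297329 196.6016733 ]
 [  0.           0.           1.        ]] [[-0.01650634 -0.99983704 -0.00730921]
 [-0.99175676  0.01730108 -0.12696138]
 [ 0.12706715  0.00515329 -0.99188073]] [0.01789136 0.50183682 0.93665196]
```

View pics/top0.png

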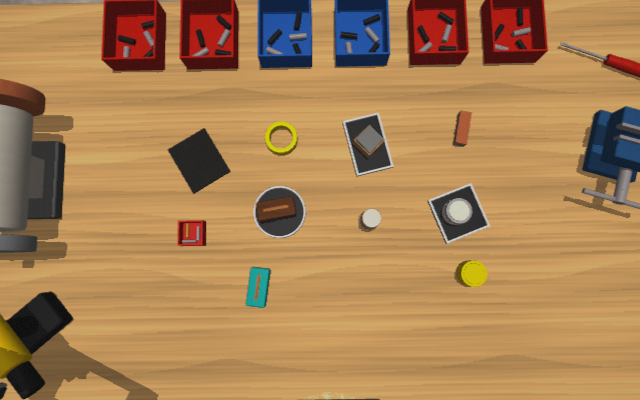

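View pics/scene0.png

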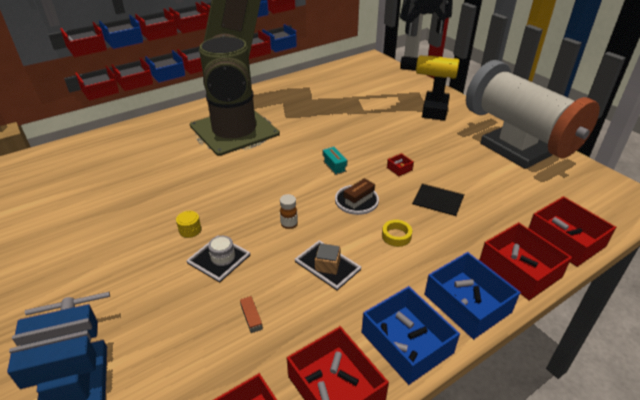

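The candidates in the top view are these:
- **Brushes:** dark brown at (276,209) in the round tray, turquoise look-alike at (258,287).
- **Tins:** white/silver at (457,210) in the square tray, yellow look-alike at (473,274).
- **Cork block:** only one, at (369,140) in the long tray.

The ones inside the trays fit the description. I'll confirm with an enlarged crop.

```bash
python3 - <<'E'
import cv2,numpy as np
t=cv2.imread("pics/top0.png")
cs=[t[y-35:y+35,x-35:x+35] for x,y in[(276,210),(369,144),(458,213),(199,160)]]
cs=[cv2.resize(c,(390,290),interpolation=cv2.INTER_CUBIC) if 0 else cv2.resize(c,(295,295),interpolation=cv2.INTER_NEAREST) for c in cs]
cv2.imwrite("pics/crop0.png",np.vstack([np.hstack(cs[:2]),np.hstack(cs[2:])]))
h=cv2.cvtColor(t,cv2.COLOR_BGR2HSV)
for p in[(276,212),(264,214),(290,222),(368,139),(375,150),(458,210),(450,218),(440,215),(199,160),(320,180),(253,212),(371,218)]: print(p,h[p[1],p[0]])
E
```

```text
(276, 212) [ 11 159  88]
(264, 214) [ 11 158  87]
(290, 222) [ 0  0 58]
(368, 139) [ 17  15 119]
(375, 150) [ 15 129  75]
(458, 210) [ 27  27 206]
(450, 218) [  0  14 148]
(440, 215) [ 0  0 38]
(199, 160) [30  7 39]
(320, 180) [ 17 134 207]
(253, 212) [ 12  42 205]
(371, 218) [ 24  26 206]
```

View pics/crop0.png

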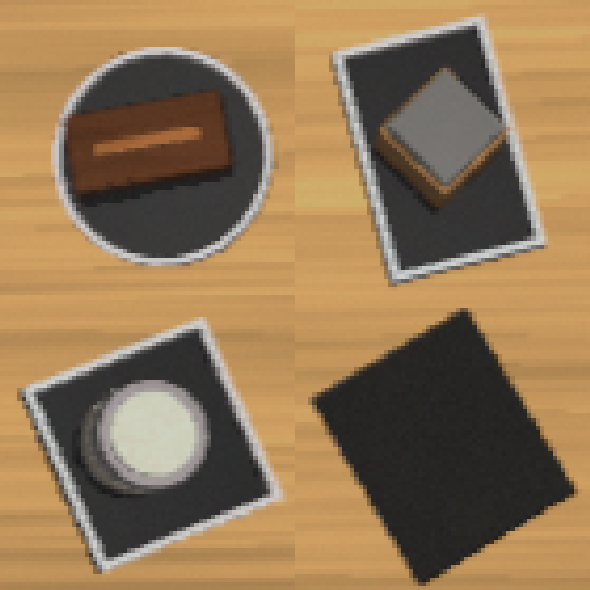

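The crop confirms it: brown brush in the round tray, grey-plated cork in the long tray, cream-lidded tin in the square tray, and the mat is empty. Next, measuring.

```bash
cat > m.py <<'E'
import cv2,numpy as np
from cell import *
S=8
def grab(n="top"): return get_image(n)
def ray(d,uv,z):
    uv=np.atleast_2d(np.asarray(uv,float)); r=np.c_[uv,np.ones(len(uv))]@np.linalg.inv(d["K"]).T@d["R"]
    C=-d["R"].T@d["t"]; return (C+r*((z-C[2])/r[:,2])[:,None])
def proj(d,X):
    p=d["K"]@(d["R"]@np.asarray(X)+d["t"]); return p[:2]/p[2]
def blob(d,c,f,z,h=40):
    """largest blob of mask f near pixel c: world contour points on plane z (mm)"""
    x0,y0=int(c[0])-h,int(c[1])-h
    im=cv2.resize(d["pixels"][y0:y0+2*h,x0:x0+2*h],None,fx=S,fy=S,interpolation=cv2.INTER_LINEAR)
    m=f(cv2.cvtColor(im,cv2.COLOR_BGR2HSV).astype(int)).astype(np.uint8)*255
    m=cv2.morphologyEx(m,cv2.MORPH_OPEN,np.ones((9,9)))
    cs=cv2.findContours(m,cv2.RETR_EXTERNAL,cv2.CHAIN_APPROX_NONE)[0]
    k=max(cs,key=cv2.contourArea)[:,0]
    uv=(k+.5)/S-.5+[x0,y0]
    return ray(d,uv,z)[:,:2]*1000
def rect(p):
    (x,y),(w,h),a=cv2.minAreaRect(p.astype(np.float32))
    if w<h: w,h,a=h,w,a+90
    return np.round([x,y,w,h,(a+90)%180-90],1)   # centre, long, short, yaw of long side
def circ(p):
    A=np.c_[2*p,np.ones(len(p))]; s=np.linalg.lstsq(A,(p**2).sum(1),rcond=None)[0]
    return np.round([s[0],s[1],2*np.sqrt(s[2]+s[0]**2+s[1]**2)],1)
tray=lambda h:(h[...,1]<85)|(h[...,2]<72)
brown=lambda h:(h[...,1]>110)&(h[...,2]>45)&(h[...,0]<16)
plate=lambda h:(h[...,1]<60)&(h[...,2]>85)&(h[...,2]<150)
lid=lambda h:(h[...,2]>175)&(h[...,0]>18)&(h[...,1]<60)
yel=lambda h:(h[...,1]>180)&(h[...,2]>120)
E
python3 - <<'E'
from m import *
d=grab()
print("cam",-d["R"].T@d["t"])
print("round",circ(blob(d,(279,212),tray,.01)),rect(blob(d,(279,212),tray,.01)))
print("long",rect(blob(d,(368,145),tray,.01)))
print("square",rect(blob(d,(458,213),tray,.01)))
print("mat",rect(blob(d,(199,160),tray,.004,48)))
print("brush",rect(blob(d,(276,209),brown,.044,24)))
print("plate",rect(blob(d,(369,140),plate,.046,17)))
l=blob(d,(457,210),lid,.044,20);print("lid",circ(l),rect(l))
print("bottle",circ(blob(d,(371,218),lid,.075,20)))
print("tape",circ(blob(d,(281,138),yel,.024,25)))
print("whet",rect(blob(d,(462,128),lambda h:(h[...,1]>150)&(h[...,0]<12),.022,25)))
print("yellowtin",circ(blob(d,(473,274),yel,.04,20)))
print("turq",rect(blob(d,(258,287),lambda h:(h[...,0]>75)&(h[...,0]<100)&(h[...,1]>100),.04,30)))
E
```

```text
cam [0.37897768 0.00437929 0.99289169]
round [475.7  96.1 108.4] [475.7  96.3 109.  108.1  89.3]
long [615.1 -89.9 122.7  81.1  13.2]
square [ 466.6 -272.4   99.6   97.8  -69.3]
mat [587.1 265.2 110.   89.1  30.7]
brush [478.8  99.7  75.5  38.5 -80.8]
plate [617.4 -90.9  43.2  41.6 -46.9]
lid [ 468.7 -264.2   39.9] [ 468.5 -263.9   40.5   39.5   42.7]
bottle [454.3 -86.7  33.3]
tape [629.5  90.8  67.5]
whet [ 643.7 -287.7   69.5   23.6  -11.9]
yellowtin [ 344.5 -286.9   51.8]
turq [325.2 136.2  75.2  38.2  -7.8]
```

```bash
cat > go.py <<'E'
import sys,numpy as np
from math import *
from scipy.spatial.transform import Rotation as Ro
from cell import *
# go.py x y z(mm) yaw(deg of tool y, mod 180): rows from the measured pose
x,y,z,a=map(float,sys.argv[1:5]); s=read_state()
P=np.array(s["tool_pos"])*1000; R=Ro.from_rotvec(s["ee_rot"]).as_matrix()
q1=atan2(y,x); a=radians(a); q6=(q1-a+pi/2)%pi-pi/2; a=q1-q6
c,sn=cos(a),sin(a); T=np.array([[-sn,c,0],[c,sn,0],[0,0,-1]])
w=Ro.from_matrix(R.T@T).as_rotvec(); D=np.array([x,y,z])-P
n=max(1,ceil(np.linalg.norm(D)/35),ceil(np.linalg.norm(w)/.11))
print("t",round(s["time"],2),"pos",P.round(1),"q",np.round(s["qpos"],2),"w",round(s["grip_width"]*1000,1),"D",D.round(1),"q6",round(q6,2),"n",n)
rows=[]
for i in range(n):
    Ri=R@Ro.from_rotvec(w*i/n).as_matrix(); rows.append([round(float(v),1) for v in Ri.T@D/n])
for i in range(0,n,8): print(rows[i:i+8])
print("rot each",[round(float(v),3) for v in w/n])
E
python3 go.py 479 99.7 110 9.2
```

```text
t 0.15 pos [208.7 535.3 247.6] q [ 1.13  0.31  1.51 -0.    1.33 -0.07] w 85.2 D [ 270.3 -435.6 -137.6] q6 0.04 n 16
[[-25.6, -19.2, 8.6], [-26.8, -17.5, 8.6], [-27.9, -15.7, 8.6], [-28.9, -13.9, 8.6], [-29.7, -12.0, 8.6], [-30.4, -10.0, 8.6], [-31.0, -8.0, 8.6], [-31.5, -6.0, 8.6]]
[[-31.8, -4.0, 8.6], [-32.0, -1.9, 8.6], [-32.0, 0.2, 8.6], [-32.0, 2.3, 8.6], [-31.7, 4.3, 8.6], [-31.4, 6.4, 8.6], [-30.9, 8.4, 8.6], [-30.3, 10.4, 8.6]]
rot each [-0.0, 0.0, 0.065]
```

Emit:
apply_moves(delta_pos=[[-25.6,-19.2,8.6],[-26.8,-17.5,8.6],[-27.9,-15.7,8.6],[-28.9,-13.9,8.6],[-29.7,-12,8.6],[-30.4,-10,8.6],[-31,-8,8.6],[-31.5,-6,8.6]], rot=[[0,0,0.065],[0,0,0.065],[0,0,0.065],[0,0,0.065],[0,0,0.065],[0,0,0.065],[0,0,0.065],[0,0,0.065]], grip=1)

```text
time: 0.82
tool_pos: [0.3445, 0.3166, 0.1791]
ee_rot: [1.359, 2.832, -0.0]
force: [0.6, 1.2, 0.2]
grip_width: 0.0855
grip_force: 0.0
```

Emit:
apply_moves(delta_pos=[[-31.8,-4,8.6],[-32,-1.9,8.6],[-32,0.2,8.6],[-32,2.3,8.6],[-31.7,4.3,8.6],[-31.4,6.4,8.6],[-30.9,8.4,8.6],[-30.3,10.4,8.6]], rot=[[0,0,0.065],[0,0,0.065],[0,0,0.065],[0,0,0.065],[0,0,0.065],[0,0,0.065],[0,0,0.065],[0,0,0.065]])

```text
time: 1.48
tool_pos: [0.4796, 0.0987, 0.1102]
ee_rot: [-2.042, -2.387, 0.0]
force: [0.3, 1.4, -0.9]
grip_width: 0.0856
grip_force: 0.0
```

Emit:
apply_moves(delta_pos=[[0,0,0],[0,0,0]], rot=[[0,0,0],[0,0,0]])

```text
time: 1.65
tool_pos: [0.4795, 0.0988, 0.11]
ee_rot: [-2.041, -2.387, 0.001]
force: [-1.1, -0.4, -0.7]
grip_width: 0.0856
grip_force: 0.0
```

```bash
python3 go.py 479 99.7 31 9.2
```

```text
t 1.65 pos [479.5  98.8 110. ] q [ 0.12  0.35  1.86  0.    0.93 -0.04] w 85.6 D [ -0.5   0.9 -79. ] q6 0.04 n 3
[[0.3, -0.1, 26.3], [0.3, -0.1, 26.3], [0.3, -0.1, 26.3]]
rot each [-0.0, -0.0, -0.002]
```

Emit:
apply_moves(delta_pos=[[0.9,0,26],[0,0,26],[0,0,27],[0,0,0]], rot=[[0,0,0],[0,0,0],[0,0,0],[0,0,0]])

```text
time: 1.98
tool_pos: [0.4749, 0.1018, 0.0284]
ee_rot: [-2.032, -2.388, 0.009]
force: [-0.6, -0.0, 0.6]
grip_width: 0.0852
grip_force: 0.0
```

Emit:
apply_moves(delta_pos=[[0,0,0],[0,0,0],[0,0,0],[0,0,0],[0,0,0],[0,0,0],[0,0,0],[0,0,0]], rot=[[0,0,0],[0,0,0],[0,0,0],[0,0,0],[0,0,0],[0,0,0],[0,0,0],[0,0,0]], grip=0, grip_force=30)

```text
time: 2.65
tool_pos: [0.4801, 0.1015, 0.0334]
ee_rot: [2.037, 2.389, 0.004]
force: [-0.2, 1.2, 7.9]
grip_width: 0.0376
grip_force: 31.3
```

```bash
python3 go.py 479 99.7 31 9.2; python3 - <<'E'
from m import *
d=grab();cv2.imwrite("pics/top1.png",d["pixels"])
s=grab("scene")["pixels"]
cv2.imwrite("pics/c1.png",cv2.resize(s[120:260,280:460],None,fx=4,fy=4))
E
```

```text
t 2.65 pos [480.1 101.5  33.4] q [ 0.12  0.46  1.94  0.    0.73 -0.04] w 37.6 D [-1.1 -1.8 -2.4] q6 0.04 n 1
[[-1.6, -1.4, 2.4]]
rot each [0.003, -0.0, -0.002]
```

View pics/c1.png

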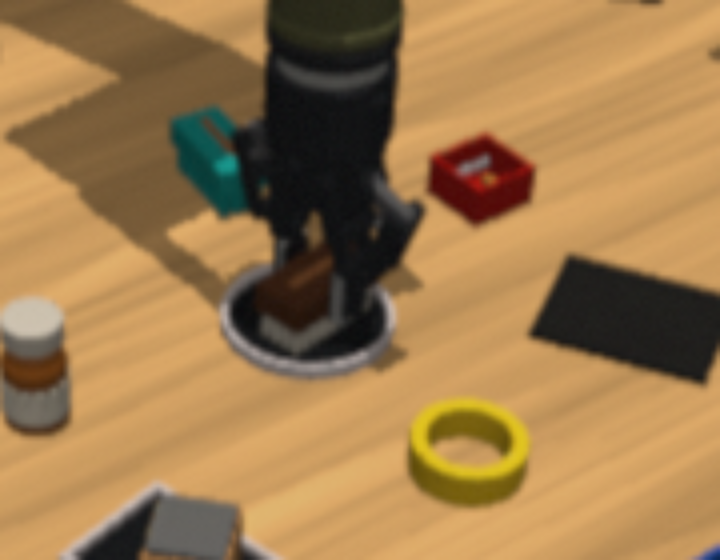

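The grip is sound: 37.6 mm opening on the brush's 38 mm back, in the round tray. Lifting.

Emit:
apply_moves(delta_pos=[[0,0,-10],[0,0,-25],[0,0,-30],[0,0,-25],[0,0,0],[0,0,0]], rot=[[0,0,0],[0,0,0],[0,0,0],[0,0,0],[0,0,0],[0,0,0]])

```text
time: 3.25
tool_pos: [0.4803, 0.1012, 0.1237]
ee_rot: [2.036, 2.388, 0.006]
force: [0.1, 0.3, -0.6]
grip_width: 0.0376
grip_force: 30.6
```

```bash
python3 go.py 587 265 100 24
```

```text
t 3.25 pos [480.3 101.2 123.7] q [ 0.12  0.33  1.85  0.    0.96 -0.04] w 37.6 D [106.7 163.8 -23.7] q6 0.01 n 6
[[24.1, 21.9, 4.1], [23.2, 22.9, 4.0], [22.2, 23.9, 4.0], [21.1, 24.8, 4.0], [20.0, 25.7, 4.0], [18.9, 26.6, 4.0]]
rot each [0.001, 0.0, -0.043]
```

Emit:
apply_moves(delta_pos=[[24.1,21.9,4],[23.2,22.9,4],[22.2,23.9,4],[21.1,24.8,4],[20,25.7,4],[18.9,26.6,4],[0,0,0],[0,0,0]], rot=[[0,0,-0.043],[0,0,-0.043],[0,0,-0.043],[0,0,-0.043],[0,0,-0.043],[0,0,-0.043],[0,0,0],[0,0,0]])

```text
time: 3.92
tool_pos: [0.5853, 0.2659, 0.0952]
ee_rot: [-1.71, -2.633, 0.004]
force: [-0.9, -0.6, -1.1]
grip_width: 0.0372
grip_force: 30.7
```

```bash
python3 go.py 587 265 36 24
```

```text
t 3.92 pos [585.3 265.9  95.2] q [ 0.36  0.54  1.54 -0.    1.07 -0.06] w 37.2 D [  1.7  -0.9 -59.2] q6 0.01 n 2
[[-0.8, 0.7, 29.6], [-0.8, 0.6, 29.6]]
rot each [-0.002, -0.0, -0.0]
```

Emit:
apply_moves(delta_pos=[[-0.8,0.7,25],[-0.8,0.6,20],[0,0,10],[0,0,0],[0,0,0],[0,0,0]], rot=[[0,0,0],[0,0,0],[0,0,0],[0,0,0],[0,0,0],[0,0,0]])

```text
time: 4.42
tool_pos: [0.5879, 0.2636, 0.0434]
ee_rot: [1.714, 2.632, 0.001]
force: [0.5, 0.2, -1.5]
grip_width: 0.0376
grip_force: 30.7
```

Emit:
apply_moves(delta_pos=[[0,0,0]], rot=[[0,0,0]])

```text
time: 4.5
tool_pos: [0.5884, 0.264, 0.044]
ee_rot: [1.713, 2.632, 0.003]
force: [0.1, -0.5, -1.1]
grip_width: 0.0374
grip_force: 30.7
```

```bash
python3 go.py 587 265 33.4 24
```

```text
t 4.5 pos [588.4 264.   44. ] q [ 0.36  0.6   1.58 -0.    0.96 -0.06] w 37.4 D [ -1.4   1.  -10.6] q6 0.01 n 1
[[1.5, -0.9, 10.6]]
rot each [0.002, 0.0, -0.002]
```

Emit:
apply_moves(delta_pos=[[0,0,5],[0,0,3],[0,0,2],[0,0,0],[0,0,0]], rot=[[0,0,0],[0,0,0],[0,0,0],[0,0,0],[0,0,0]])

```text
time: 4.92
tool_pos: [0.5877, 0.264, 0.0334]
ee_rot: [1.713, 2.633, 0.0]
force: [0.2, -0.1, 4.9]
grip_width: 0.0374
grip_force: 31.3
```

Contact (force up). Release and rise.

Emit:
apply_moves(delta_pos=[[0,0,0],[0,0,0],[0,0,0],[0,0,0],[0,0,0],[0,0,-10],[0,0,-30],[0,0,-40]], rot=[[0,0,0],[0,0,0],[0,0,0],[0,0,0],[0,0,0],[0,0,0],[0,0,0],[0,0,0]], grip=1)

```text
time: 5.58
tool_pos: [0.5849, 0.2629, 0.1105]
ee_rot: [-1.711, -2.629, 0.01]
force: [0.6, 0.7, -0.3]
grip_width: 0.0854
grip_force: 0.0
```

Emit:
apply_moves(delta_pos=[[0,0,-20],[0,0,0],[0,0,0],[0,0,0]], rot=[[0,0,0],[0,0,0],[0,0,0],[0,0,0]])

```text
time: 5.92
tool_pos: [0.587, 0.2637, 0.1326]
ee_rot: [-1.713, -2.633, 0.001]
force: [-0.5, 0.2, 0.5]
grip_width: 0.0851
grip_force: 0.0
```

```bash
python3 go.py 468.6 -264 120 -29
```

```text
t 5.92 pos [587.  263.7 132.6] q [ 0.36  0.5   1.5  -0.    1.14 -0.06] w 85.1 D [-118.4 -527.7  -12.6] q6 -0.01 n 16
[[-27.2, -20.1, 0.8], [-28.3, -18.5, 0.8], [-29.3, -16.9, 0.8], [-30.2, -15.1, 0.8], [-31.0, -13.4, 0.8], [-31.8, -11.6, 0.8], [-32.4, -9.7, 0.8], [-32.9, -7.8, 0.8]]
[[-33.3, -5.9, 0.8], [-33.6, -4.0, 0.8], [-33.7, -2.1, 0.8], [-33.8, -0.1, 0.8], [-33.8, 1.8, 0.8], [-33.6, 3.8, 0.8], [-33.3, 5.7, 0.8], [-32.9, 7.6, 0.8]]
rot each [-0.0, 0.0, 0.058]
```

Emit:
apply_moves(delta_pos=[[-27.2,-20.1,0.8],[-28.3,-18.5,0.8],[-29.3,-16.9,0.8],[-30.2,-15.1,0.8],[-31,-13.4,0.8],[-31.8,-11.6,0.8],[-32.4,-9.7,0.8],[-32.9,-7.8,0.8]], rot=[[0,0,0.058],[0,0,0.058],[0,0,0.058],[0,0,0.058],[0,0,0.058],[0,0,0.058],[0,0,0.058],[0,0,0.058]])

```text
time: 6.58
tool_pos: [0.5261, -0.0012, 0.1246]
ee_rot: [-2.274, -2.164, 0.004]
force: [0.1, 0.1, 0.6]
grip_width: 0.0856
grip_force: 0.0
```

Emit:
apply_moves(delta_pos=[[-33.3,-5.9,0.8],[-33.6,-4,0.8],[-33.7,-2.1,0.8],[-33.8,-0.1,0.8],[-33.8,1.8,0.8],[-33.6,3.8,0.8],[-33.3,5.7,0.8],[-32.9,7.6,0.8]], rot=[[0,0,0.058],[0,0,0.058],[0,0,0.058],[0,0,0.058],[0,0,0.058],[0,0,0.058],[0,0,0.058],[0,0,0.058]])

```text
time: 7.25
tool_pos: [0.466, -0.2643, 0.1181]
ee_rot: [-2.71, -1.582, 0.003]
force: [0.8, 0.6, -0.2]
grip_width: 0.0853
grip_force: 0.0
```

Emit:
apply_moves(delta_pos=[[0,0,0],[0,0,0],[0,0,0],[0,0,0],[0,0,0]], rot=[[0,0,0],[0,0,0],[0,0,0],[0,0,0],[0,0,0]])

```text
time: 7.67
tool_pos: [0.4678, -0.262, 0.1194]
ee_rot: [-2.708, -1.59, 0.001]
force: [-0.9, -0.8, 0.5]
grip_width: 0.0854
grip_force: 0.0
```

```bash
python3 go.py 468.6 -264 32 -29; python3 - <<'E'
from m import *
d=grab();cv2.imwrite("pics/top2.png",d["pixels"])
print("brush",rect(blob(d,(199,160),brown,.044,24)))
E
```

```text
t 7.67 pos [ 467.8 -262.   119.4] q [-0.59  0.39  1.76  0.    1.   -0.08] w 85.4 D [  0.8  -2.  -87.4] q6 -0.01 n 3
[[-0.5, 0.6, 29.1], [-0.5, 0.6, 29.1], [-0.5, 0.6, 29.1]]
rot each [-0.001, -0.0, -0.001]
brush [585.7 261.3  78.6  42.3 -66.1]
```

Emit:
apply_moves(delta_pos=[[-0.5,0.6,29],[-0.5,0.6,29],[-0.5,0.6,29],[0,0,0],[0,0,0],[0,0,0]], rot=[[0,0,0],[0,0,0],[0,0,0],[0,0,0],[0,0,0],[0,0,0]])

```text
time: 8.22
tool_pos: [0.4696, -0.2656, 0.0338]
ee_rot: [2.709, 1.589, 0.001]
force: [-0.3, -0.8, 0.9]
grip_width: 0.0853
grip_force: 0.0
```

Emit:
apply_moves(delta_pos=[[0,0,0],[0,0,0],[0,0,0],[0,0,0],[0,0,0],[0,0,0],[0,0,0]], rot=[[0,0,0],[0,0,0],[0,0,0],[0,0,0],[0,0,0],[0,0,0],[0,0,0]], grip=0, grip_force=40)

```text
time: 8.8
tool_pos: [0.4694, -0.2661, 0.0347]
ee_rot: [2.709, 1.587, 0.002]
force: [-0.9, 1.4, 7.0]
grip_width: 0.0508
grip_force: 40.3
```

Emit:
apply_moves(delta_pos=[[0,0,-10],[0,0,-25],[0,0,-30],[0,0,-25],[0,0,0],[0,0,0],[0,0,0]], rot=[[0,0,0],[0,0,0],[0,0,0],[0,0,0],[0,0,0],[0,0,0],[0,0,0]])

```text
time: 9.38
tool_pos: [0.4682, -0.2654, 0.1229]
ee_rot: [-2.71, -1.588, 0.0]
force: [-0.6, -0.8, -2.0]
grip_width: 0.0506
grip_force: 42.4
```

```bash
python3 go.py 475.7 96.1 100 12; python3 - <<'E'
from m import *
s=grab("scene")["pixels"]
cv2.imwrite("pics/c2.png",cv2.resize(s[140:300,130:330],None,fx=3,fy=3))
E
```

```text
t 9.38 pos [ 468.2 -265.4  122.9] q [-0.59  0.38  1.75 -0.    1.01 -0.08] w 50.6 D [  7.5 361.5 -22.9] q6 -0.01 n 11
[[29.0, -15.5, 2.1], [29.9, -13.5, 2.1], [30.8, -11.6, 2.1], [31.5, -9.5, 2.1], [32.0, -7.4, 2.1], [32.4, -5.3, 2.1], [32.7, -3.2, 2.1], [32.9, -1.0, 2.1]]
[[32.9, 1.1, 2.1], [32.7, 3.3, 2.1], [32.4, 5.4, 2.1]]
rot each [-0.0, -0.0, -0.065]
```

View pics/c2.png

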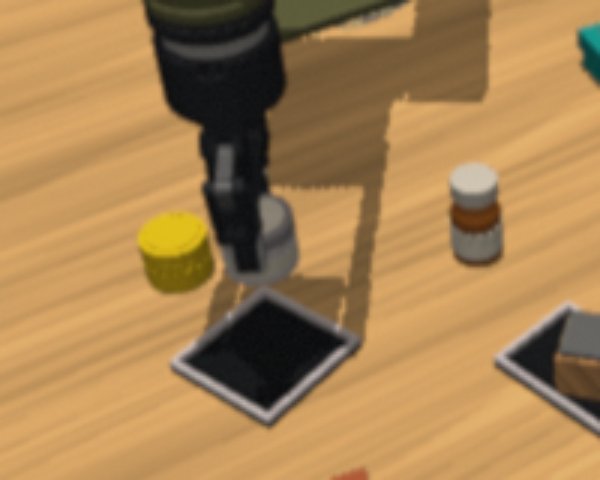

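Tin held upright; the crop shows an empty square tray. The straight path passes over the 75 mm bottle, so I'll raise on the way.

Emit:
apply_moves(delta_pos=[[29,-15.5,-8],[29.9,-13.5,-8],[30.8,-11.6,-8],[31.5,-9.5,-8],[32,-7.4,0],[32.4,-5.3,0],[32.7,-3.2,0],[32.9,-1,0]], rot=[[0,0,-0.065],[0,0,-0.065],[0,0,-0.065],[0,0,-0.065],[0,0,-0.065],[0,0,-0.065],[0,0,-0.065],[0,0,-0.065]])

```text
time: 10.1
tool_pos: [0.4732, -0.0013, 0.1534]
ee_rot: [-2.206, -2.233, 0.004]
force: [0.7, -0.2, -1.9]
grip_width: 0.0511
grip_force: 42.3
```

Emit:
apply_moves(delta_pos=[[32.9,1.1,10],[32.7,3.3,20],[32.4,5.4,20],[0,0,20],[0,0,10],[0,0,0],[0,0,0],[0,0,0]], rot=[[0,0,-0.065],[0,0,-0.065],[0,0,-0.065],[0,0,0],[0,0,0],[0,0,0],[0,0,0],[0,0,0]])

```text
time: 10.77
tool_pos: [0.4772, 0.0954, 0.0747]
ee_rot: [-1.984, -2.435, 0.001]
force: [1.0, -0.8, -1.5]
grip_width: 0.0506
grip_force: 42.4
```

```bash
python3 go.py 475.7 96.1 35 12; python3 - <<'E'
from m import *
d=grab();cv2.imwrite("pics/top3.png",d["pixels"])
for z in(.01,): print("round",circ(blob(d,(279,212),tray,.01)))
E
```

```text
t 10.77 pos [477.2  95.4  74.7] q [ 0.11  0.4   1.91 -0.    0.84 -0.09] w 50.6 D [ -1.5   0.7 -39.7] q6 -0.01 n 2
[[0.5, -0.7, 19.8], [0.5, -0.7, 19.8]]
rot each [-0.0, -0.0, -0.003]
round [460.7 130.1  80.3]
```

Emit:
apply_moves(delta_pos=[[0,-0.8,15],[0,-0.7,15],[0,0,7],[0,0,0],[0,0,0],[0,0,0]], rot=[[0,0,0],[0,0,0],[0,0,0],[0,0,0],[0,0,0],[0,0,0]])

```text
time: 11.32
tool_pos: [0.4766, 0.0953, 0.0387]
ee_rot: [1.984, 2.435, 0.002]
force: [0.1, 0.4, -2.0]
grip_width: 0.0506
grip_force: 42.4
```

Emit:
apply_moves(delta_pos=[[0,-0.7,2],[0,0,2],[0,0,0],[0,0,0],[0,0,0]], rot=[[0,0,0],[0,0,0],[0,0,0],[0,0,0],[0,0,0]])

```text
time: 11.73
tool_pos: [0.4758, 0.0953, 0.0347]
ee_rot: [1.983, 2.435, 0.002]
force: [0.0, -1.8, 6.7]
grip_width: 0.0505
grip_force: 42.9
```

Emit:
apply_moves(delta_pos=[[0,0,0],[0,0,0],[0,0,0],[0,0,0],[0,0,0],[0,0,-10],[0,0,-30],[0,0,-40]], rot=[[0,0,0],[0,0,0],[0,0,0],[0,0,0],[0,0,0],[0,0,0],[0,0,0],[0,0,0]], grip=1)

```text
time: 12.4
tool_pos: [0.4725, 0.0949, 0.1121]
ee_rot: [-1.98, -2.432, 0.009]
force: [0.9, 0.3, -0.6]
grip_width: 0.0851
grip_force: 0.0
```

Emit:
apply_moves(delta_pos=[[0,0,-10],[0,0,0],[0,0,0],[0,0,0]], rot=[[0,0,0],[0,0,0],[0,0,0],[0,0,0]])

```text
time: 12.73
tool_pos: [0.4741, 0.0951, 0.1229]
ee_rot: [-1.983, -2.435, 0.002]
force: [0.3, -0.2, -0.2]
grip_width: 0.0853
grip_force: 0.0
```

```bash
python3 go.py 617.4 -90.9 120 -46.9
```

```text
t 12.73 pos [474.1  95.1 122.9] q [ 0.11  0.32  1.86 -0.    0.96 -0.09] w 85.3 D [ 143.3 -186.    -2.9] q6 0.67 n 10
[[-21.1, 10.3, 0.3], [-20.0, 12.4, 0.3], [-18.6, 14.3, 0.3], [-17.0, 16.2, 0.3], [-15.3, 17.8, 0.3], [-13.4, 19.3, 0.3], [-11.4, 20.6, 0.3], [-9.2, 21.6, 0.3]]
[[-7.0, 22.4, 0.3], [-4.6, 23.0, 0.3]]
rot each [-0.0, 0.0, 0.102]
```

Emit:
apply_moves(delta_pos=[[-21.1,10.3,0.3],[-20,12.4,0.3],[-18.6,14.3,0.3],[-17,16.2,0.3],[-15.3,17.8,0.3],[-13.4,19.3,0.3],[-11.4,20.6,0.3],[-9.2,21.6,0.3]], rot=[[0,0,0.102],[0,0,0.102],[0,0,0.102],[0,0,0.102],[0,0,0.102],[0,0,0.102],[0,0,0.102],[0,0,0.102]])

```text
time: 13.4
tool_pos: [0.5892, -0.0543, 0.119]
ee_rot: [-2.789, -1.441, 0.006]
force: [-0.8, -0.5, -0.3]
grip_width: 0.0854
grip_force: 0.0
```

Emit:
apply_moves(delta_pos=[[-7,22.4,0.3],[-4.6,23,0.3],[0,0,0],[0,0,0],[0,0,0],[0,0,0],[0,0,0]], rot=[[0,0,0.102],[0,0,0.102],[0,0,0],[0,0,0],[0,0,0],[0,0,0],[0,0,0]])

```text
time: 13.98
tool_pos: [0.6176, -0.0896, 0.1203]
ee_rot: [-2.918, -1.159, 0.002]
force: [-0.4, -1.2, -0.2]
grip_width: 0.0855
grip_force: 0.0
```

```bash
python3 go.py 617.4 -90.9 30 -46.9; python3 - <<'E'
from m import *
d=grab();cv2.imwrite("pics/top4.png",d["pixels"])
s=grab("scene")["pixels"]
cv2.imwrite("pics/c4.png",np.hstack([cv2.resize(d["pixels"][170:250,235:325],None,fx=4,fy=4),cv2.resize(s[140:220,310:400],None,fx=4,fy=4)]))
print("round",circ(blob(d,(279,212),tray,.01)));l=blob(d,(279,208),lid,.044,20);print("lid",circ(l),rect(l))
E
```

```text
t 13.98 pos [617.6 -89.6 120.3] q [-0.21  0.49  1.56  0.    1.1   0.6 ] w 85.5 D [ -0.2  -1.3 -90.3] q6 0.67 n 3
[[-0.3, 0.3, 30.1], [-0.3, 0.3, 30.1], [-0.3, 0.3, 30.1]]
rot each [-0.001, 0.0, 0.001]
round [475.7  96.3 109.4]
lid [474.9  97.1  40. ] [475.3  97.4  40.3  40.2  89. ]
```

View pics/c4.png

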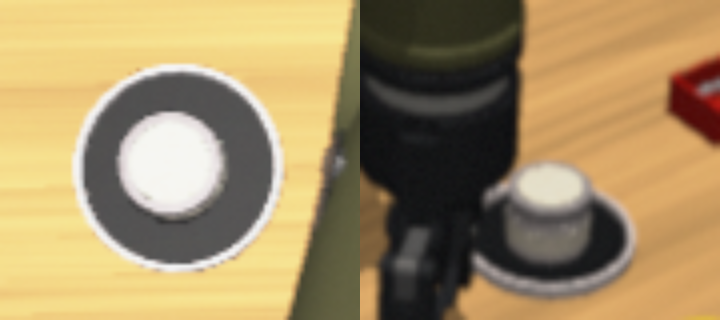

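The crop shows the tin upright in the round tray, within about 1 mm of the middle. Next, the cork.

Emit:
apply_moves(delta_pos=[[-0.4,0.3,30],[-0.4,0.3,30],[-0.3,0.3,29],[0,0,0],[0,0,0],[0,0,0]], rot=[[0,0,0],[0,0,0],[0,0,0],[0,0,0],[0,0,0],[0,0,0]])

```text
time: 14.58
tool_pos: [0.6194, -0.0919, 0.0331]
ee_rot: [2.919, 1.158, 0.002]
force: [-0.2, -0.0, 1.2]
grip_width: 0.0853
grip_force: 0.0
```

Emit:
apply_moves(delta_pos=[[0,0,0],[0,0,0],[0,0,0],[0,0,0],[0,0,0],[0,0,0],[0,0,0]], rot=[[0,0,0],[0,0,0],[0,0,0],[0,0,0],[0,0,0],[0,0,0],[0,0,0]], grip=0, grip_force=30)

```text
time: 15.17
tool_pos: [0.6195, -0.0921, 0.0336]
ee_rot: [2.919, 1.157, 0.003]
force: [-1.0, 0.6, 6.0]
grip_width: 0.0454
grip_force: 32.3
```

Emit:
apply_moves(delta_pos=[[0,0,-10],[0,0,-25],[0,0,-30],[0,0,-25],[0,0,0],[0,0,0],[0,0,0]], rot=[[0,0,0],[0,0,0],[0,0,0],[0,0,0],[0,0,0],[0,0,0],[0,0,0]])

```text
time: 15.75
tool_pos: [0.618, -0.092, 0.1219]
ee_rot: [-2.92, -1.158, 0.001]
force: [0.5, -0.1, 0.1]
grip_width: 0.0455
grip_force: 31.5
```

```bash
python3 go.py 466.6 -272.4 100 -69.3
```

```text
t 15.75 pos [618.  -92.  121.9] q [-0.22  0.49  1.56 -0.    1.1   0.6 ] w 45.5 D [-151.4 -180.4  -21.9] q6 0.68 n 7
[[-33.4, 4.0, 3.1], [-33.1, 5.8, 3.1], [-32.8, 7.7, 3.1], [-32.3, 9.5, 3.1], [-31.7, 11.3, 3.1], [-31.0, 13.1, 3.1], [-30.2, 14.8, 3.1]]
rot each [-0.0, 0.0, 0.056]
```

Emit:
apply_moves(delta_pos=[[-33.4,4,3],[-33.1,5.8,3],[-32.8,7.7,3],[-32.3,9.5,3],[-31.7,11.3,3],[-31,13.1,3],[-30.2,14.8,3],[0,0,0]], rot=[[0,0,0.056],[0,0,0.056],[0,0,0.056],[0,0,0.056],[0,0,0.056],[0,0,0.056],[0,0,0.056],[0,0,0]])

```text
time: 16.42
tool_pos: [0.462, -0.2752, 0.0986]
ee_rot: [-3.089, -0.557, 0.01]
force: [0.0, -0.7, -1.0]
grip_width: 0.0456
grip_force: 31.4
```

Emit:
apply_moves(delta_pos=[[0,0,0],[0,0,0],[0,0,0],[0,0,0]], rot=[[0,0,0],[0,0,0],[0,0,0],[0,0,0]])

```text
time: 16.75
tool_pos: [0.4679, -0.2716, 0.1006]
ee_rot: [-3.089, -0.569, 0.0]
force: [-0.2, -0.2, -0.4]
grip_width: 0.0448
grip_force: 31.4
```

```bash
python3 go.py 467.3 -272.2 38 -69.3
```

```text
t 16.75 pos [ 467.9 -271.6  100.6] q [-0.6   0.42  1.77  0.    0.96  0.6 ] w 44.8 D [ -0.6  -0.6 -62.6] q6 0.68 n 2
[[-0.4, 0.2, 31.3], [-0.4, 0.2, 31.3]]
rot each [-0.0, 0.0, 0.002]
```

Emit:
apply_moves(delta_pos=[[-0.4,0.2,28],[-0.4,0.2,22],[0,0,12],[0,0,0],[0,0,0],[0,0,0],[0,0,0]], rot=[[0,0,0],[0,0,0],[0,0,0],[0,0,0],[0,0,0],[0,0,0],[0,0,0]])

```text
time: 17.33
tool_pos: [0.4678, -0.2735, 0.04]
ee_rot: [3.088, 0.568, 0.003]
force: [-0.1, 0.6, -1.1]
grip_width: 0.0455
grip_force: 31.5
```

Emit:
apply_moves(delta_pos=[[0,0,3],[0,0,2],[0,0,0],[0,0,0],[0,0,0]], rot=[[0,0,0],[0,0,0],[0,0,0],[0,0,0],[0,0,0]])

```text
time: 17.75
tool_pos: [0.4667, -0.2733, 0.034]
ee_rot: [3.09, 0.567, 0.0]
force: [-0.7, 1.0, -0.6]
grip_width: 0.0459
grip_force: 31.5
```

Not yet in contact; 1 mm more, then release.

Emit:
apply_moves(delta_pos=[[0,0,1],[0,0,0.5],[0,0,0],[0,0,0]], rot=[[0,0,0],[0,0,0],[0,0,0],[0,0,0]])

```text
time: 18.08
tool_pos: [0.4668, -0.2734, 0.0335]
ee_rot: [3.089, 0.567, 0.001]
force: [-1.0, 1.5, 8.7]
grip_width: 0.045
grip_force: 32.5
```

Emit:
apply_moves(delta_pos=[[0,0,0],[0,0,0],[0,0,0],[0,0,0],[0,0,0],[0,0,-10],[0,0,-30],[0,0,-40]], rot=[[0,0,0],[0,0,0],[0,0,0],[0,0,0],[0,0,0],[0,0,0],[0,0,0],[0,0,0]], grip=1)

```text
time: 18.75
tool_pos: [0.4645, -0.2717, 0.1109]
ee_rot: [-3.085, -0.566, 0.009]
force: [1.7, 0.6, -0.3]
grip_width: 0.0854
grip_force: 0.0
```

Emit:
apply_moves(delta_pos=[[0,0,-30],[0,0,0],[0,0,0],[0,0,0]], rot=[[0,0,0],[0,0,0],[0,0,0],[0,0,0]])

```text
time: 19.08
tool_pos: [0.4664, -0.273, 0.1427]
ee_rot: [3.09, 0.567, 0.0]
force: [1.2, 0.2, -1.2]
grip_width: 0.085
grip_force: 0.0
```

```bash
python3 - <<'E'
from m import *
d=cv2.imread("pics/top4.png")
D=grab(); t=cv2.imread("pics/top2.png"); D["pixels"]=d
h=cv2.cvtColor(d,cv2.COLOR_BGR2HSV)
for p in[(199,160),(193,165),(215,150),(180,170)]: print(p,h[p[1],p[0]])
b=lambda h:(h[...,1]>110)&(h[...,2]>45)&(h[...,2]<150)&(h[...,0]<16)
for n in("top2","top4"):
    D["pixels"]=cv2.imread(f"pics/{n}.png")
    for v in(120,150): 
        b=lambda h:(h[...,1]>110)&(h[...,2]>45)&(h[...,2]<v)&(h[...,0]<16)
        print(rect(blob(D,(199,160),b,.044,24)))
cv2.imwrite("pics/c5.png",cv2.resize(d[120:200,155:245],None,fx=6,fy=6))
E
```

```text
(199, 160) [ 11 154 129]
(193, 165) [ 11 161 135]
(215, 150) [20 15 51]
(180, 170) [ 15 109 124]
[585.7 261.3  78.6  42.3 -66.1]
[585.7 261.3  78.6  42.3 -66.1]
[575.7 248.5  81.1  36.3 -39.5]
[585.5 261.2  78.4  42.6 -65.9]
```

View pics/c5.png

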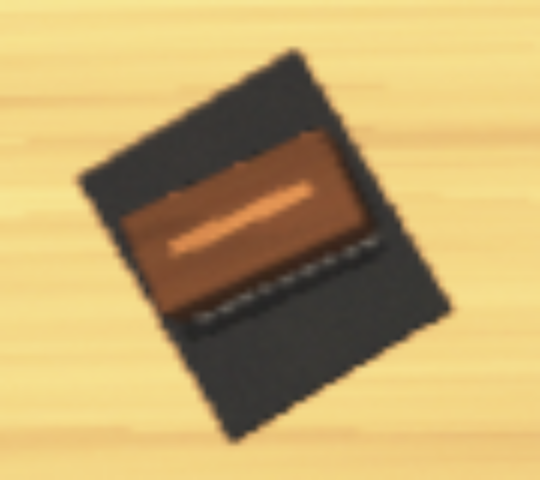

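The brush lies flat on the mat. Going back for it.

```bash
python3 go.py 588.3 262.6 120 24; python3 - <<'E'
from m import *
d=grab();cv2.imwrite("pics/top5.png",d["pixels"])
E
```

```text
t 19.13 pos [ 465.8 -272.7  141.8] q [-0.61  0.36  1.72 -0.    1.06  0.6 ] w 85.6 D [122.5 535.3 -21.8] q6 0.0 n 16
[[19.0, -28.6, 1.4], [21.8, -26.5, 1.4], [24.4, -24.1, 1.4], [26.7, -21.5, 1.4], [28.8, -18.7, 1.4], [30.5, -15.7, 1.4], [32.0, -12.5, 1.4], [33.1, -9.2, 1.4]]
[[33.8, -5.8, 1.4], [34.2, -2.3, 1.4], [34.3, 1.2, 1.4], [34.0, 4.6, 1.4], [33.4, 8.1, 1.4], [32.4, 11.4, 1.4], [31.0, 14.6, 1.4], [29.4, 17.7, 1.4]]
rot each [-0.0, -0.0, -0.102]
```

Emit:
apply_moves(delta_pos=[[19,-28.6,1.4],[21.8,-26.5,1.4],[24.4,-24.1,1.4],[26.7,-21.5,1.4],[28.8,-18.7,1.4],[30.5,-15.7,1.4],[32,-12.5,1.4],[33.1,-9.2,1.4]], rot=[[0,0,-0.102],[0,0,-0.102],[0,0,-0.102],[0,0,-0.102],[0,0,-0.102],[0,0,-0.102],[0,0,-0.102],[0,0,-0.102]])

```text
time: 19.85
tool_pos: [0.5265, -0.0038, 0.1295]
ee_rot: [-2.605, -1.751, 0.004]
force: [0.5, -0.6, 0.0]
grip_width: 0.0855
grip_force: 0.0
```

Emit:
apply_moves(delta_pos=[[33.8,-5.8,1.4],[34.2,-2.3,1.4],[34.3,1.2,1.4],[34,4.6,1.4],[33.4,8.1,1.4],[32.4,11.4,1.4],[31,14.6,1.4],[29.4,17.7,1.4]], rot=[[0,0,-0.102],[0,0,-0.102],[0,0,-0.102],[0,0,-0.102],[0,0,-0.102],[0,0,-0.102],[0,0,-0.102],[0,0,-0.102]])

```text
time: 20.52
tool_pos: [0.5868, 0.2636, 0.1178]
ee_rot: [-1.696, -2.642, 0.005]
force: [0.2, 0.2, 0.3]
grip_width: 0.085
grip_force: 0.0
```

Emit:
apply_moves(delta_pos=[[0,0,0],[0,0,0],[0,0,0],[0,0,0],[0,0,0],[0,0,0]], rot=[[0,0,0],[0,0,0],[0,0,0],[0,0,0],[0,0,0],[0,0,0]])

```text
time: 21.02
tool_pos: [0.5877, 0.2609, 0.1199]
ee_rot: [-1.707, -2.637, 0.001]
force: [-0.3, -0.3, 0.6]
grip_width: 0.0856
grip_force: 0.0
```

```bash
python3 go.py 588.3 262.6 32 24; python3 - <<'E'
from m import *
d=grab();cv2.imwrite("pics/top6.png",d["pixels"])
print("square",rect(blob(d,(458,213),tray,.01)))
h=cv2.cvtColor(d["pixels"],cv2.COLOR_BGR2HSV);print(h[209,456:460],h[209,445])
print("plate",rect(blob(d,(458,209),plate,.046,20)))
cv2.imwrite("pics/c6.png",cv2.resize(d["pixels"][170:255,415:505],None,fx=5,fy=5))
E
```

```text
t 21.02 pos [587.7 260.9 119.9] q [ 0.35  0.51  1.52 -0.    1.11 -0.07] w 85.6 D [  0.6   1.7 -87.9] q6 0.0 n 3
[[0.4, 0.4, 29.3], [0.4, 0.4, 29.3], [0.4, 0.4, 29.3]]
rot each [-0.0, 0.0, 0.001]
square [ 466.7 -272.4   99.8   98.1  -69.2]
[[ 13  12 144]
 [ 17  13 142]
 [ 17  13 142]
 [ 15  14 142]] [13 83 55]
plate [ 466.5 -274.9   43.6   41.4  -69.2]
```

View pics/c6.png

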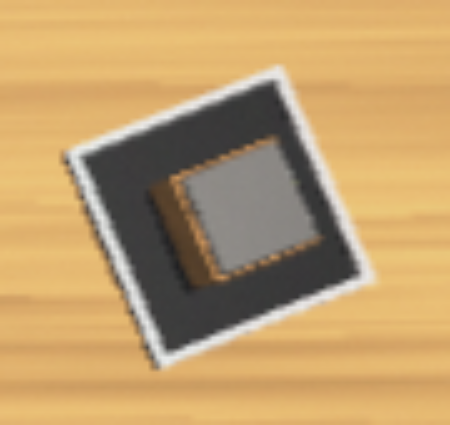

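The cork is upright and square-on. The visible outer wall biases the tray's outline by about 2 mm towards the camera; with that allowed for, the cork is about 1 mm off centre. Picking up the brush.

Emit:
apply_moves(delta_pos=[[0.4,0.3,29],[0.4,0.3,29],[0.4,0.3,28],[0,0,0],[0,0,0],[0,0,0]], rot=[[0,0,0],[0,0,0],[0,0,0],[0,0,0],[0,0,0],[0,0,0]])

```text
time: 21.57
tool_pos: [0.5891, 0.2637, 0.0352]
ee_rot: [1.705, 2.638, 0.002]
force: [-1.0, -0.7, 0.0]
grip_width: 0.0853
grip_force: 0.0
```

Emit:
apply_moves(delta_pos=[[0,0,0],[0,0,0],[0,0,0],[0,0,0],[0,0,0],[0,0,0],[0,0,0],[0,0,0]], rot=[[0,0,0],[0,0,0],[0,0,0],[0,0,0],[0,0,0],[0,0,0],[0,0,0],[0,0,0]], grip=0, grip_force=30)

```text
time: 22.23
tool_pos: [0.5889, 0.264, 0.0353]
ee_rot: [1.703, 2.638, 0.003]
force: [-0.5, -0.2, 5.3]
grip_width: 0.0371
grip_force: 31.8
```

Emit:
apply_moves(delta_pos=[[0,0,-10],[0,0,-25],[0,0,-30],[0,0,-25],[0,0,0],[0,0,0],[0,0,0]], rot=[[0,0,0],[0,0,0],[0,0,0],[0,0,0],[0,0,0],[0,0,0],[0,0,0]])

```text
time: 22.82
tool_pos: [0.5874, 0.2635, 0.1237]
ee_rot: [-1.704, -2.639, 0.001]
force: [0.4, 1.1, -2.3]
grip_width: 0.0373
grip_force: 31.1
```

```bash
python3 go.py 616.2 -90.4 110 -76.8
```

```text
t 22.82 pos [587.4 263.5 123.7] q [ 0.36  0.51  1.51 -0.    1.12 -0.07] w 37.3 D [  28.8 -353.9  -13.7] q6 1.19 n 17
[[-19.7, -7.0, 0.8], [-20.3, -4.9, 0.8], [-20.7, -2.8, 0.8], [-20.9, -0.7, 0.8], [-20.8, 1.5, 0.8], [-20.6, 3.7, 0.8], [-20.1, 5.8, 0.8], [-19.4, 7.8, 0.8]]
[[-18.5, 9.8, 0.8], [-17.3, 11.6, 0.8], [-16.0, 13.4, 0.8], [-14.6, 15.0, 0.8], [-12.9, 16.4, 0.8], [-11.2, 17.6, 0.8], [-9.3, 18.7, 0.8], [-7.3, 19.6, 0.8]]
[[-5.2, 20.2, 0.8]]
rot each [-0.0, 0.0, 0.104]
```

Emit:
apply_moves(delta_pos=[[-19.7,-7,0.8],[-20.3,-4.9,0.8],[-20.7,-2.8,0.8],[-20.9,-0.7,0.8],[-20.8,1.5,0.8],[-20.6,3.7,0.8],[-20.1,5.8,0.8],[-19.4,7.8,0.8]], rot=[[0,0,0.104],[0,0,0.104],[0,0,0.104],[0,0,0.104],[0,0,0.104],[0,0,0.104],[0,0,0.104],[0,0,0.104]])

```text
time: 23.48
tool_pos: [0.6, 0.0959, 0.1154]
ee_rot: [-2.628, -1.718, 0.006]
force: [0.5, 0.4, -0.6]
grip_width: 0.0373
grip_force: 31.0
```

Emit:
apply_moves(delta_pos=[[-18.5,9.8,0.8],[-17.3,11.6,0.8],[-16,13.4,0.8],[-14.6,15,0.8],[-12.9,16.4,0.8],[-11.2,17.6,0.8],[-9.3,18.7,0.8],[-7.3,19.6,0.8]], rot=[[0,0,0.104],[0,0,0.104],[0,0,0.104],[0,0,0.104],[0,0,0.104],[0,0,0.104],[0,0,0.104],[0,0,0.104]])

```text
time: 24.15
tool_pos: [0.6131, -0.0702, 0.1089]
ee_rot: [-3.098, -0.509, 0.007]
force: [0.1, 0.4, -1.1]
grip_width: 0.0376
grip_force: 31.0
```

Emit:
apply_moves(delta_pos=[[-5.2,20.2,0.8],[0,0,0],[0,0,0],[0,0,0],[0,0,0],[0,0,0],[0,0,0]], rot=[[0,0,0.104],[0,0,0],[0,0,0],[0,0,0],[0,0,0],[0,0,0],[0,0,0]])

```text
time: 24.73
tool_pos: [0.6163, -0.0893, 0.1103]
ee_rot: [-3.121, -0.358, 0.001]
force: [-0.1, 0.8, -1.5]
grip_width: 0.0373
grip_force: 31.0
```

```bash
python3 go.py 617.7 -90.1 40 -76.8
```

```text
t 24.73 pos [616.3 -89.3 110.3] q [-0.21  0.5   1.57  0.    1.07  1.13] w 37.3 D [  1.4  -0.8 -70.3] q6 1.2 n 3
[[0.4, 0.4, 23.4], [0.4, 0.4, 23.4], [0.4, 0.4, 23.4]]
rot each [-0.0, 0.0, -0.001]
```

Emit:
apply_moves(delta_pos=[[0.4,0.4,28],[0.4,0.4,25],[0.4,0.3,17],[0,0,0],[0,0,0],[0,0,0]], rot=[[0,0,0],[0,0,0],[0,0,0],[0,0,0],[0,0,0],[0,0,0]])

```text
time: 25.23
tool_pos: [0.6187, -0.0909, 0.0413]
ee_rot: [3.121, 0.356, 0.002]
force: [0.6, -0.6, -1.6]
grip_width: 0.0376
grip_force: 30.9
```

Emit:
apply_moves(delta_pos=[[0,0,3],[0,0,2],[0,0,0],[0,0,0],[0,0,0]], rot=[[0,0,0],[0,0,0],[0,0,0],[0,0,0],[0,0,0]])

```text
time: 25.65
tool_pos: [0.6181, -0.0912, 0.0359]
ee_rot: [3.121, 0.355, 0.001]
force: [0.7, 0.3, -0.9]
grip_width: 0.0376
grip_force: 30.9
```

Emit:
apply_moves(delta_pos=[[0,-0.5,1],[0,0,0.5],[0,0,0],[0,0,0]], rot=[[0,0,0],[0,0,0],[0,0,0],[0,0,0]])

```text
time: 25.98
tool_pos: [0.6182, -0.091, 0.0353]
ee_rot: [3.121, 0.355, 0.002]
force: [-1.9, 0.3, 6.5]
grip_width: 0.0375
grip_force: 31.9
```

Contact. Release, rise, and back off towards the base for a clear view.

Emit:
apply_moves(delta_pos=[[0,0,0],[0,0,0],[0,0,0],[0,0,0],[0,0,0],[0,0,-10],[0,0,-30],[0,0,-40]], rot=[[0,0,0],[0,0,0],[0,0,0],[0,0,0],[0,0,0],[0,0,0],[0,0,0],[0,0,0]], grip=1)

```text
time: 26.65
tool_pos: [0.615, -0.09, 0.1118]
ee_rot: [-3.119, -0.355, 0.012]
force: [0.8, 0.0, -1.5]
grip_width: 0.0855
grip_force: 0.0
```

Emit:
apply_moves(delta_pos=[[0,0,-40],[0,-35,-30],[0,-35,0],[0,-35,0],[0,-35,0],[0,-35,0],[0,-35,0],[0,-35,0]], rot=[[0,0,0],[0,0,0],[0,0,0],[0,0,0],[0,0,0],[0,0,0],[0,0,0],[0,0,0]])

```text
time: 27.32
tool_pos: [0.5628, 0.1464, 0.1819]
ee_rot: [-3.121, -0.355, -0.001]
force: [1.1, -0.4, 0.2]
grip_width: 0.0857
grip_force: 0.0
```

Emit:
apply_moves(delta_pos=[[0,-35,0],[0,-35,0],[0,0,0],[0,0,0],[0,0,0],[0,0,0],[0,0,0]], rot=[[0,0,0],[0,0,0],[0,0,0],[0,0,0],[0,0,0],[0,0,0],[0,0,0]])

```text
time: 27.9
tool_pos: [0.5481, 0.2118, 0.1812]
ee_rot: [3.121, 0.353, 0.0]
force: [-0.2, 0.0, -0.6]
grip_width: 0.0854
grip_force: 0.0
```

```bash
python3 - <<'E'
from m import *
d=grab();cv2.imwrite("pics/top7.png",d["pixels"])
print("long",rect(blob(d,(368,145),tray,.01)))
print("brush",rect(blob(d,(368,142),brown,.044,24)))
print("bottle",circ(blob(d,(371,218),lid,.075,20)))
print("tape",circ(blob(d,(281,138),yel,.024,25)))
print("whet",rect(blob(d,(462,128),lambda h:(h[...,1]>150)&(h[...,0]<12),.022,25)))
l=blob(d,(279,208),lid,.044,20);print("lid",circ(l));print("plate",rect(blob(d,(458,209),plate,.046,20)))
s=grab("scene")
cv2.imwrite("pics/c7.png",np.hstack([cv2.resize(d["pixels"][100:190,325:415],None,fx=4.4,fy=4.4),cv2.resize(s["pixels"][210:300,285:375],None,fx=4.4,fy=4.4)]))
E
```

```text
long [615.3 -89.9 123.2  81.3  13.2]
brush [616.1 -91.1  77.6  39.2  13. ]
bottle [454.3 -86.7  34.4]
tape [628.9  90.7  68.1]
whet [ 643.7 -287.6   69.5   23.6  -11.9]
lid [475.   97.2  40.1]
plate [ 466.5 -274.9   43.6   41.4  -69.2]
```

View pics/c7.png

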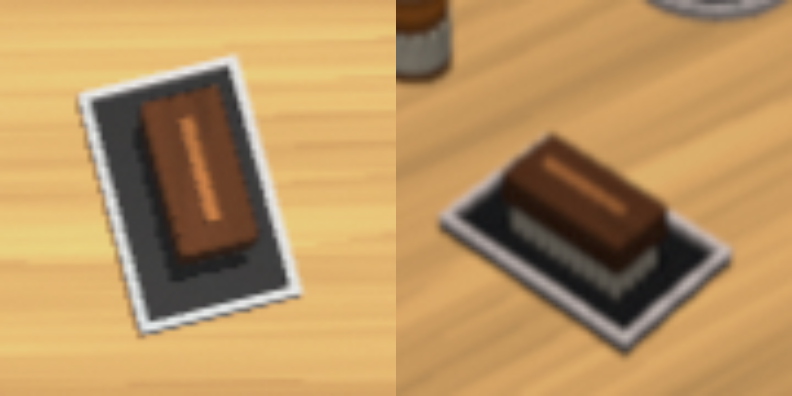

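View pics/top7.png

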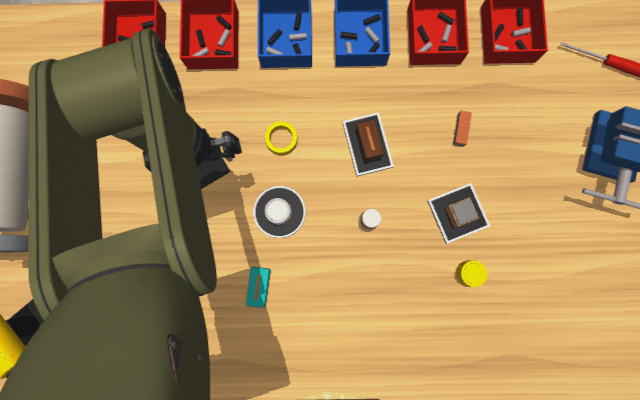

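The final view shows the brush at (369,140) bristles down and lengthwise in the long tray, the tin at (277,210) in the round tray and the cork at (462,211) in the square tray. The bottle, tape and whetstone haven't moved, and the gripper is clear of everything.

```bash
python3 -c "
from cell import *
print(sign_off())"
```

```text
the job is handed in; nothing more can be done
None
```

The job is handed in at about 28 s: the tin, cork block and brush each sit flat in their own tray, within about 1–2 mm of the middle, and the bottle, tape, whetstone and look-alikes were left alone.

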